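Fold down the plating shelf of a burger stall onto its slide-out supports

ROBOT

A 6-joint arm with a two-finger parallel gripper is mounted at the origin on the work surface. World frame = base frame: x ahead of the robot, y to its left, z up, the work surface at z = 0. Lengths are in m, angles in degrees, forces in N, time in s.
With the tool pointing down it reaches from about 0.4 to 0.825 m from the base axis. Payload 7 kg.
Tool frame: the origin (TCP) lies at the very end of the fingers, on their centre line; the grasp point (between the pads) lies 19 mm behind it; x points along the fingers, z is the direction in which the jaws open and shut, and the axes are right-handed (so a half turn about x gives the same grasp; the last joint's range is limited). The gripper opens to 88 mm and grips with 3 to 60 N. Pads are 19 mm wide; open, the fingers measure 130 mm over their backs; the gripper's body (78 mm by 193 mm) begins 47 mm behind the grasp point.
Start: joints at [81.022, 20.546, 0.682, 0, -70.136, -16.507], TCP at [0.29, 0.609, 0.227] pointing down, gripper open.
Joint ranges: [-176.03, 176.03], [-82.01, 121.73], [-58.28, 71.71], [-173.87, 95.51], [-174.79, -0.11], [-173.66, 173.66]. Speed limits (degrees/s): [136.94, 136.94, 172.46, 180, 180, 180].

INTERFACE

Orientations are given as [roll, pitch, yaw] about the fixed x, y, z axes, in that order (R = Rz(yaw) Ry(pitch) Rx(roll)).
In Python, from plant import * gives the robot as it stands.
- The arm moves only by the tool arm_command, never from a script. Its argument "commands" is one flat list of numbers, 5 for each row, row after row: the shift along the tool's x, y, z in mm, then the turn about the tool's x in degrees, then the opening in per cent of the stroke, from 0 (shut) to 100 (fully open). A call has 1 to 5 rows; each row shifts and turns the pose as measured when the row begins, along the tool's axes as they then stand; what a row does not reach is not made up. A row lasts 1/8 s, in which the tool goes at most 62.5 mm and 10.7 degrees, less where a joint would pass 70% of its speed; a pose out of reach is approached as far as the arm can. A call is refused whole if a number of a shift passes 62.5 or a number of a turn 10.7, either way. A call with a gripper value outside its range is refused whole. The fingers move at their own pace and stop on an object; the grip force is fixed at half the most. Time passes only in rows, so rows that do not move let the fingers close. It gives the time, the measured TCP pose, the force and the opening at its end, in the units of the state.
- get_obs(): the state, without advancing time (a new reading comes with each control period).
- snapshot(name): name is "scene" or "side" or "wrist"; returns a dict with "frame" (420x560x3 uint8, blue, green, red), "fov_y" (degrees; the focal length in pixels is half the picture's height over the tangent of half this angle, whatever the lens; pixels are square), "cx", "cy" (the principal point, pixels), "world_to_cam" (4x4, takes a point from world to camera coordinates). Camera axes: x right, y up, looking along -z (the intrinsics and any distortion apply to the point x, -y, -z); pixel columns grow to the right and rows downward; lengths in m; the calibration is good to about 2 mm. A picture is of the moment at which its call begins. There is no depth.
- close_job(): hands the job in, once; it reports no verdict.
The state is a dict: "clock": time; "joint_pos": joint angles; "qvel": joint speeds; "tau": joint torques, N m; "tool_pos": TCP position; "orientation": TCP orientation; "force": force on the tool from outside, world axes, zero at the start; "moment": the same for the moment, N m; "opening": finger opening in m.
Only numpy, scipy, OpenCV 4.12 (cv2) and the standard library are available. Lean on these libraries where they do the work, as an engineer would, in place of code of your own. Each camera call takes 0.05 s, during which the arm holds its last target. There are 200 camera calls.

TASK

Set up the fold-down plating shelf: first pull both orange-ended supports fully out, up to their stops, while the steel flap is still standing up. Then take the flap by its black rail, lower it gently onto the two supports without ever letting it drop, and let go. Leave the two bottles, the stack of wraps and the carton on the table where they stand.

Things in the scene. Friction and masses are not known exactly. Their poses are not given: they have to be found in the camera images.
- unit: Low steel plating station, fixed, 310 mm wide (y), 277 mm deep, deck 130 mm high, with 100 mm high cheeks on the deck from 80 mm behind the hinge. Origin: on the table, straight under the middle of the flap's hinge line, which runs along y at height 130 mm. x points horizontally away from the robot into the station, y to the left, z up. The base's front panel is 17 mm behind the hinge line, the deck's edge 10 mm.
- support_left (a joint): How far the support at the station's +y side (85 mm from its middle) is drawn out, in m: 0 fully in, 0.110 fully out at a hard stop; may start up to 20 mm out. Slides level along the station's -x with 2 N friction and stays where left. Aluminium bar 16 mm wide, 18 mm high, upper side 2 mm below the hinge line.
- support_right (a joint): The same for the support at the station's -y side, 85 mm from its middle.
- grip_left (a point): Centre (within 1 mm) of the left support's orange end block, 26 (x) by 24 (y) by 24 mm high, 116 mm above the table; at joint 0 it is 19 mm in front of the hinge line. The standing flap above it blocks a vertical gripper: lean the gripper back towards the robot by about 25 degrees and close along the station's y, a finger either side of the block.
- grip_right (a point): The same for the right support's orange end block.
- flap (a joint): Flap angle about the hinge line, rad. 0: standing, leaning 0.12 back past upright, held by its weight. Grows as the top swings towards the robot and down; level at 1.69, at rest on the drawn supports at 1.71, limit 2.2. Hinge free but for a weak damper (0.08 N m s/rad): past upright it falls if let go. Mass 0.36 to 0.56 kg. Steel plate 260 mm wide, 10 mm thick, edge 112 mm from the hinge.
- rail_mid (a point): Middle of the flap's black rail: round, 12 mm thick, 136 mm long along y, beyond the plate's edge, 165 mm from the hinge and 5 mm behind the flap's outer face. Height 293 mm with the flap up, 135 mm when level (165 mm in front of the hinge). On two 10 mm posts 124 mm apart; 47 mm open gap between rail and plate. Pinch it from above, closing along the station's x; it turns in a light grip (10 N).
- sauce: White sauce bottle, 60 mm diameter, 180 mm tall, standing on the table beside the station; bystander. Origin: centre of its underside.
- oil: Amber oil bottle, 64 mm diameter, 200 mm tall, standing on the table beside the station; bystander. Origin: centre of its underside.
- wraps: Stack of kraft wraps, 150 by 140 by 22 mm, on the table in front of the station, under where the flap comes down; bystander, stays there. Origin: centre of its underside.
- carton: Closed kraft carton, 114 by 114 by 66 mm, on the table between the robot and the station, to the right; bystander. Origin: centre of its underside.

How it is judged (in metres and radians):
On the way, in this order (a step that is already met when the one before it is completed fails the run):
1. both supports are pulled out (more than 95 of 110 mm) with the flap still standing (value of joint each of support_left, support_right above 0.095 m and value of joint flap below 0.3 rad), for 0.2 s.
2. the flap lies on both supports (value of joint each of support_left, support_right above 0.095 m and value of joint flap between 1.66 and 1.76 rad), for 0.2 s.
At the end, for the whole second after the job is handed in: Both supports more than 95 mm out (of 110 mm), the flap level (joint flap 1.66 to 1.76 rad) on both supports, and still (all of step 2 and velocity of joint flap between -0.05 and 0.05 rad/s); the robot touches nothing.
It fails at once if the flap comes down (past 0.4 rad) before both supports are out (95 mm) (value of joint flap above 0.4 rad and not (value of joint each of support_left, support_right above 0.095 m)).
It fails at once if the flap is dropped or swung faster than 2.5 rad/s (velocity of joint flap above 2.5 rad/s).
It fails at once if a bottle, the wraps or the carton is shifted by more than 25 mm or tipped (distance of any of sauce, oil, wraps, carton from where it was at the start of the episode above 0.025 m or angle between any of sauce, oil, wraps, carton's own z axis and vertical above 0.4 rad).
It also fails if it takes over 58 s, if anything falls off the work surface, if the arm or the gripper's body presses on something with over 40 N, if the wrist force passes 120 N, or if a joint passes its speed limit or range.

## Working session

There is one attempt and no reset: what is moved stays moved. The work goes in short steps, Python scripts to look and compute and a tool call to move; the robot and the scene stay as the last step left them, time stands still between calls to the robot, and variables do not carry over. Pictures are saved under pics/ and viewed, about 8 in all and at most 12, crops included, and the job is handed in when it is done.

Besides the shell and the picture viewer there is one more tool, called after "Emit:" in YAML: its name, and indented under it one key for each argument. arm_command: Moves the arm, as the interface text tells. Its arguments: {"type":"object","properties":{"commands":{"type":"array"}},"required":["commands"]}

```bash
mkdir -p pics; ls
python3 - <<'E'
from plant import *
import cv2, pickle
o=get_obs(); print(o)
for n in ("scene","side"):
    s=snapshot(n); cv2.imwrite(f"pics/{n}0.png",cv2.resize(s["frame"],(800,600),interpolation=cv2.INTER_CUBIC)); pickle.dump(s,open(f"{n}.pkl","wb"))
    print({k:v for k,v in s.items() if k!="frame"})
E
```

```text
pics
{'clock': 0.0, 'joint_pos': array([ 8.10228025e+01,  2.05902298e+01,  6.35217168e-01, -2.06433760e-02,
       -7.01362126e+01, -1.65053787e+01]), 'qvel': array([-0.08816702,  0.03822414, -0.05284097, -0.08579328, -0.05245354,
       -0.05906324]), 'tau': array([-8.31979196e-05, -5.82719564e+01,  2.93053901e+01,  6.99709877e+00,
        7.01659505e-03, -1.52853718e-04]), 'tool_pos': array([0.29023788, 0.60888165, 0.22564561]), 'orientation': array([   4.49744205,   89.90673282, -110.992164  ]), 'force': array([-1.27003167,  0.24928645, -0.70728012]), 'moment': array([-0.00636192,  0.00412831,  0.02704558]), 'opening': 0.08779603246762197}
{'fov_y': 43.80412689406902, 'cx': 284.2381751634824, 'cy': 202.70029126035442, 'world_to_cam': array([[ 0.93408694,  0.35659203,  0.01799224, -0.46778794],
       [-0.25669859,  0.63568477,  0.72801834, -0.02716802],
       [ 0.24816814, -0.684651  ,  0.68532151, -1.50420146],
       [ 0.        ,  0.        ,  0.        ,  1.        ]])}
{'fov_y': 43.19825169185125, 'cx': 277.8701867629659, 'cy': 211.11522008997812, 'world_to_cam': array([[ 0.76137325, -0.64807104, -0.0177399 , -0.37481631],
       [ 0.47356553,  0.5372545 ,  0.69792069, -0.3800656 ],
       [-0.44277135, -0.53977914,  0.71595531, -1.17436701],
       [ 0.        ,  0.        ,  0.        ,  1.        ]])}
```

View pics/scene0.png

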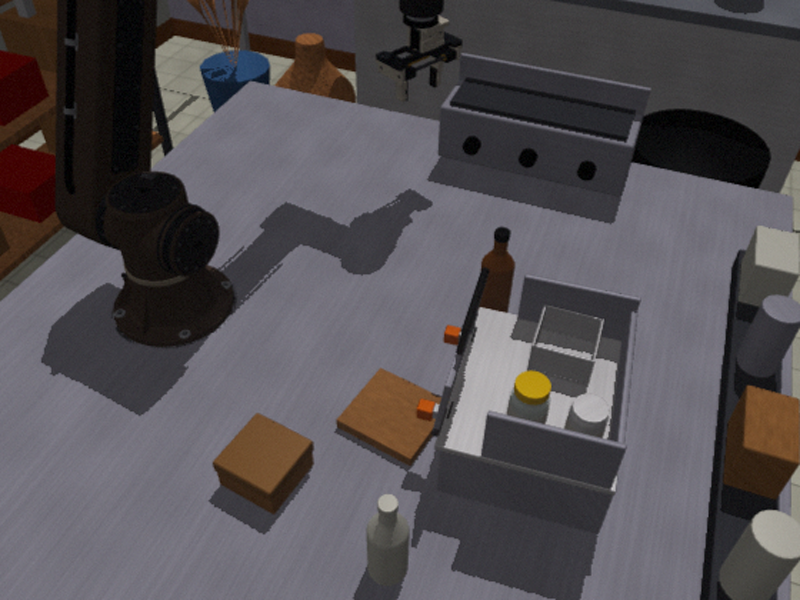

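View pics/side0.png

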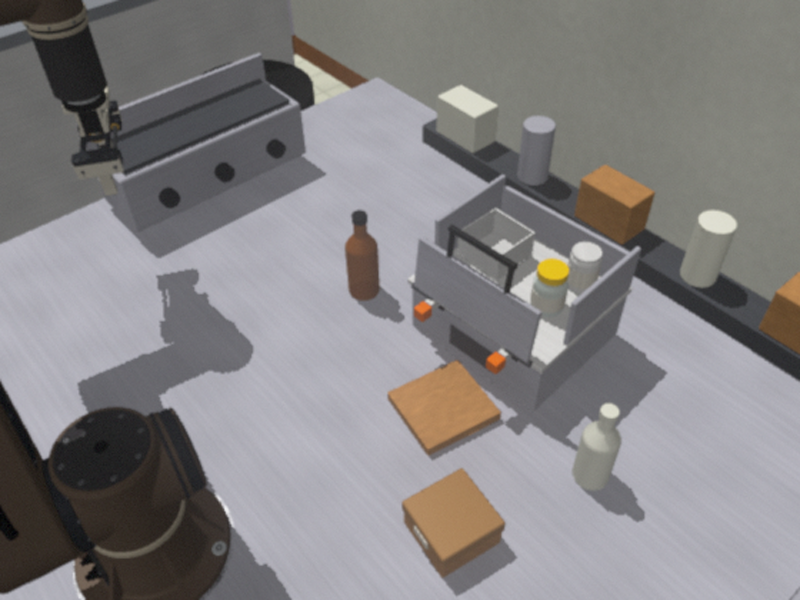

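Scene: orange blocks at about (453,335) and (427,410), flap standing, oil at the far side, sauce at the near side. The side view shows the blocks at (423,310) and (496,361) and the rail from (450,235) to (513,270). Next I'll enlarge the station.

```bash
cat > h.py <<'E'
import numpy as np, cv2, pickle
from scipy.optimize import least_squares
def proj(s,P):
    P=np.atleast_2d(P); c=P@s["world_to_cam"][:3,:3].T+s["world_to_cam"][:3,3]
    f=210/np.tan(np.radians(s["fov_y"]/2))
    return np.c_[s["cx"]+f*c[:,0]/-c[:,2], s["cy"]-f*c[:,1]/-c[:,2]]
def tri(ss,uv):
    return least_squares(lambda p:np.concatenate([proj(s,p)[0]-u for s,u in zip(ss,uv)]),[.7,0,.1])
def onplane(s,u,z):
    r=least_squares(lambda p:proj(s,[p[0],p[1],z])[0]-u,[.7,0]).x
    return r
def orange(s):
    h=cv2.cvtColor(s["frame"],cv2.COLOR_BGR2HSV)
    m=cv2.inRange(h,(3,215,120),(14,255,255))
    n,_,st,c=cv2.connectedComponentsWithStats(m)
    return [(c[i].round(1),st[i]) for i in range(1,n) if 15<st[i,4]]
E
python3 - <<'E'
from h import *
for n,(x,y,w,h) in dict(scene=(270,170,200,150),side=(260,120,200,150)).items():
    s=pickle.load(open(n+".pkl","rb")); print(n,orange(s))
    cv2.imwrite(f"pics/{n}1.png",cv2.resize(s["frame"][y:y+h,x:x+w],None,fx=4,fy=4,interpolation=cv2.INTER_CUBIC))
E
```

```text
scene [(array([316.3, 231.6]), array([312, 229,  10,   7,  48], dtype=int32)), (array([297.5, 283.7]), array([292, 279,  12,  10,  79], dtype=int32))]
side []
```

View pics/scene1.png

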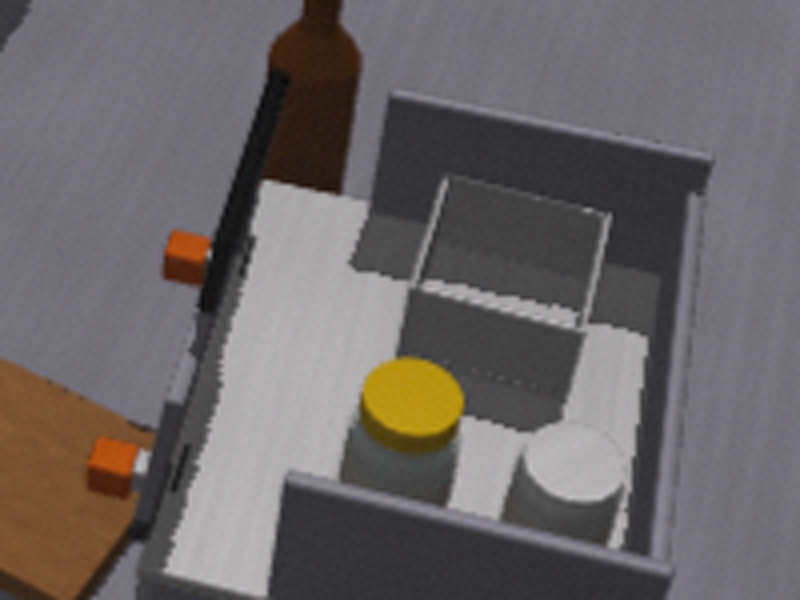

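View pics/side1.png

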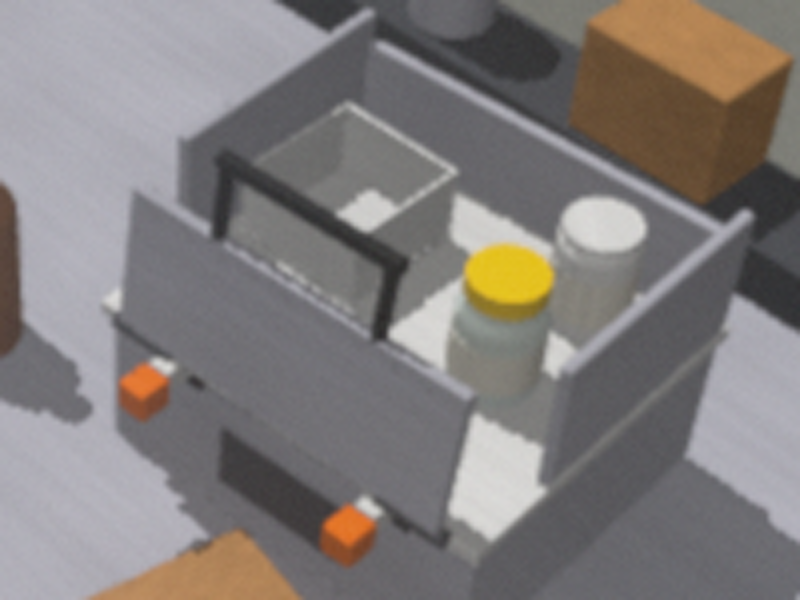

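```bash
cat > fit.py <<'E'
from h import *
S={n:pickle.load(open(n+".pkl","rb")) for n in("scene","side")}
off=dict(scene=(270,170),side=(260,120))
obs=[("scene","BL",187,258),("scene","BR",113,467),("side","BL",145,390),("side","BR",349,533),
("scene","RL",281,76),("scene","RR",211,303),("side","RL",224,159),("side","RR",402,264),
("scene","CR",288,478),("scene","CL",395,95),("side","CR",563,374),("side","CL",182,142),
("side","PL",137,193),("side","PR",472,400)]
def pts(p):
    x,y,a,l,r=p
    L=dict(BL=(-.019-l,.085,.116),BR=(-.019-r,-.085,.116),RL=(.0247,.066,.295),RR=(.0247,-.066,.295),
     CL=(.08,.155,.23),CR=(.08,-.155,.23),PL=(.0134,.13,.2412),PR=(.0134,-.13,.2412))
    c,s=np.cos(a),np.sin(a)
    return {k:(x+c*u-s*v,y+s*u+c*v,z) for k,(u,v,z) in L.items()}
def res(p):
    P=pts(p); return np.concatenate([proj(S[n],P[k])[0]-(off[n][0]+u/4,off[n][1]+v/4) for n,k,u,v in obs])
if __name__=="__main__":
    r=least_squares(res,[.7,0,0,.01,.01],loss="soft_l1"); print(r.x,np.degrees(r.x[2]))
    for o,e in zip(obs,res(r.x).reshape(-1,2)): print(o[:2],e.round(1))
    for k,v in pts(r.x).items(): print(k,np.round(v,4))
    for n,k in(("BL",0),("BR",1)):
        q=tri(list(S.values()),[np.array(off[o[0]])+np.array(o[2:])/4 for o in obs if o[1]==n]);print(n,q.x,q.fun)
    s=S["side"]; f=1/1.42857
    for n,u,v in(("oil",364,290),("sauce",594,482),("wr1",389,402),("wr2",457,366),("wr3",500,410),("wr4",432,452)): print(n,onplane(s,(u*f,v*f),0 if n[0]!="w" else .011).round(3))
    for n,u,v in(("c1",403,507),("c2",461,472),("c3",503,522),("c4",441,553)): print(n,onplane(s,(u*f,v*f),.066).round(3))
E
python3 fit.py
```

```text
[ 6.02376458e-01 -6.35692431e-02  6.51657491e-02  1.91128021e-03
  4.91107681e-04] 3.7337223903907684
('scene', 'BL') [-0.5 -0.4]
('scene', 'BR') [-0.4 -0.2]
('side', 'BL') [ 0.7 -0.3]
('side', 'BR') [ 0.8 -0.1]
('scene', 'RL') [-1.2 -0. ]
('scene', 'RR') [  1.8 -15.5]
('side', 'RL') [ 1.  -1.1]
('side', 'RR') [ 0.3 -0.2]
('scene', 'CR') [-3.4  1. ]
('scene', 'CL') [-1.3 -3.2]
('side', 'CR') [3.5 0.3]
('side', 'CL') [-0.2 -3.1]
('side', 'PL') [-0.2 -2.5]
('side', 'PR') [-0.4 -0.1]
BL [0.576  0.0199 0.116 ]
BR [ 0.5885 -0.1497  0.116 ]
RL [0.6227 0.0039 0.295 ]
RR [ 0.6313 -0.1278  0.295 ]
CL [0.6721 0.0963 0.23  ]
CR [ 0.6923 -0.213   0.23  ]
PL [0.6073 0.067  0.2412]
PR [ 0.6242 -0.1924  0.2412]
BL [0.57655174 0.02302872 0.1119446 ] [ 0.02455805 -0.04921559  0.02027438  0.05299522]
BR [ 0.58880218 -0.14715661  0.11289102] [ 0.04780768 -0.08742891  0.0417262   0.09750784]
oil [0.596 0.227]
sauce [ 0.6   -0.371]
wr1 [ 0.446 -0.032]
wr2 [ 0.594 -0.052]
wr3 [ 0.582 -0.174]
wr4 [ 0.434 -0.16 ]
c1 [ 0.311 -0.229]
c2 [ 0.419 -0.242]
c3 [ 0.407 -0.344]
c4 [ 0.305 -0.32 ]
```

Fit: hinge origin about (0.602, -0.064), yaw about 3.7°, both supports almost fully in. I can only turn about the tool's x, so the gripper stays vertical. I'll take the front few mm of each block first, then re-grip deeper once it's out. First I turn the jaws to the station's y axis.

Emit:
arm_command:
  commands: [0,0,0,-10,100,0,0,0,-10,100,0,0,0,-9,100,0,10,50,0,100,0,10,50,0,100]

```text
clock: 0.72
tool_pos: [0.3169, 0.5097, 0.2216]
orientation: [-22.2, 89.5, -107.5]
force: [0.8, -0.6, -0.4]
opening: 0.0877
```

```bash
cat >> h.py <<'E'
from scipy.spatial.transform import Rotation as Ro
def st(o,X=.6024,Y=-.0636,a=.06517):
    R=Ro.from_euler("xyz",o["orientation"],degrees=True).as_matrix()
    c,s=np.cos(a),np.sin(a); d=np.array(o["tool_pos"])-[X,Y,0]
    print("t",round(o["clock"],2),"tcp",np.round(o["tool_pos"],4),"station mm",np.round([1e3*(c*d[0]+s*d[1]),1e3*(c*d[1]-s*d[0]),1e3*d[2]],1),
     "psi err",round(np.degrees(np.arctan2(R[1,1],R[0,1])-a),2),"down",R[:,0].round(3),"F",np.round(o["force"],1),"open",round(1e3*o["opening"],1))
    return R
E
python3 - <<'E'
from plant import *
from h import *
o=get_obs(); R=st(o); s=snapshot("wrist"); W=s["world_to_cam"]; c=-W[:3,:3].T@W[:3,3]
print("cam in tool",R.T@(c-o["tool_pos"])," axis",R.T@-W[2,:3],s["fov_y"])
E
```

```text
t 0.72 tcp [0.3169 0.5097 0.2216] station mm [-247.5  590.7  221.6] psi err 0.9 down [-0.002 -0.008 -1.   ] F [ 0.8 -0.6 -0.4] open 87.7
cam in tool [-1.57877987e-01  7.73659947e-02  7.29557927e-05]  axis [ 9.57315470e-01 -2.89044504e-01  6.04206075e-04] 70.53559718240746
```

The wrist camera sits on the tool's +y side, which would face the flap. I'll use the half-turned grasp, turning +180° on the way.

Run:
```python
import numpy as np
psi=-85.4; d=np.array([7.,-27.])
for i in range(18):
    t=np.radians(psi); print(i,(np.array([-np.sin(t),np.cos(t)])@d).round(),(np.array([np.cos(t),np.sin(t)])@d).round()); psi-=10
```

```text
0 5.0 27.0
1 10.0 26.0
2 14.0 24.0
3 18.0 21.0
4 21.0 18.0
5 24.0 14.0
6 26.0 10.0
7 27.0 5.0
8 28.0 0.0
9 27.0 -5.0
10 26.0 -10.0
11 24.0 -14.0
12 21.0 -18.0
13 18.0 -21.0
14 14.0 -24.0
15 10.0 -26.0
16 5.0 -27.0
17 0.0 -28.0
```

Emit:
arm_command:
  commands: [0,5,27,10,100,0,10,26,10,100,0,14,24,10,100,0,18,21,10,100,0,21,18,10,100]

```text
clock: 1.4
tool_pos: [0.3521, 0.3646, 0.2218]
orientation: [23.4, 89.3, -113.6]
force: [-0.0, 0.6, -0.7]
opening: 0.0876
```

Emit:
arm_command:
  commands: [0,24,14,10,100,0,26,10,10,100,0,27,5,10,100,0,28,0,10,100,0,27,-5,10,100]

```text
clock: 2.02
tool_pos: [0.3806, 0.2237, 0.2223]
orientation: [71.6, 89.2, -117.1]
force: [0.7, -0.1, -0.1]
opening: 0.0876
```

Emit:
arm_command:
  commands: [0,26,-10,10,100,0,24,-14,10,100,0,21,-18,10,100,0,18,-21,10,100,0,14,-24,10,100]

```text
clock: 2.65
tool_pos: [0.4059, 0.0823, 0.2233]
orientation: [119.5, 89.1, -120.9]
force: [0.8, 0.4, 0.5]
opening: 0.0875
```

Emit:
arm_command:
  commands: [0,10,-26,10,100,0,5,-27,10,100,0,0,-28,10,100,0,0,0,0,100]

```text
clock: 3.15
tool_pos: [0.4178, -0.0042, 0.2238]
orientation: [147.0, 89.1, -124.7]
force: [-0.4, 0.3, -0.9]
opening: 0.0877
```

Run:
```python
from plant import *
from h import *
o=get_obs(); st(o); print(o["joint_pos"]); s=snapshot("wrist"); pickle.dump(s,open("w1.pkl","wb"))
print(orange(s)); cv2.imwrite("pics/w1.png",cv2.resize(s["frame"],(800,600)))
```

```text
t 3.15 tcp [ 0.4178 -0.0042  0.2238] station mm [-180.4   71.3  223.8] psi err 174.56 down [-0.009 -0.013 -1.   ] F [-0.4  0.3 -0.9] open 87.7
[  27.18894144   -4.25634973  -29.59484258    0.47684716  -65.47311271
 -119.0903782 ]
[]
```

View pics/w1.png

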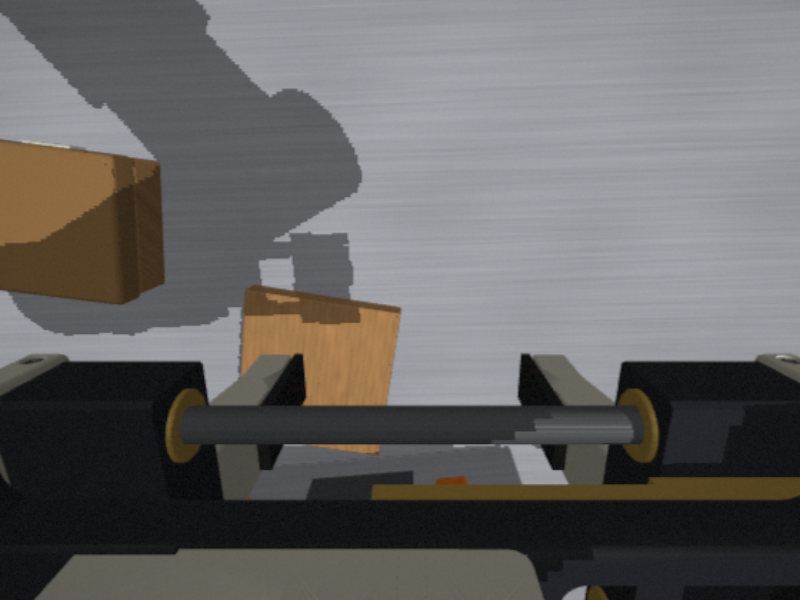

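The picture shows the carton at upper left, the wraps in the centre and the left orange block just visible at (450,482) between the fingers. The camera now faces the robot, as intended. Next I fix the yaw and go down in front of the left block.

Emit:
arm_command:
  commands: [0,0,14,-5.5,100,30,-30,0,0,100,30,-30,0,0,100,30,-30,0,0,100,30,0,0,0,100]

```text
clock: 3.82
tool_pos: [0.512, 0.0208, 0.1025]
orientation: [169.2, 89.5, -95.8]
force: [-0.6, -0.4, -0.9]
opening: 0.0875
```

Run:
```python
from plant import *
from h import *
o=get_obs(); st(o); s=snapshot("wrist"); pickle.dump(s,open("w2.pkl","wb")); h=proj(s,[.5765,.0214,.116]);print(h)
print(orange(s)); cv2.imwrite("pics/w2.png",cv2.resize(s["frame"],(800,600)))
```

```text
t 3.83 tcp [0.512  0.0208 0.1025] station mm [-84.7  90.1 102.5] psi err -178.8 down [-0.001 -0.009 -1.   ] F [-0.6 -0.4 -0.9] open 87.5
[[280.01148652 370.74857596]]
[(array([286.5, 338. ]), array([278, 338,  18,   1,  18], dtype=int32))]
```

View pics/w2.png

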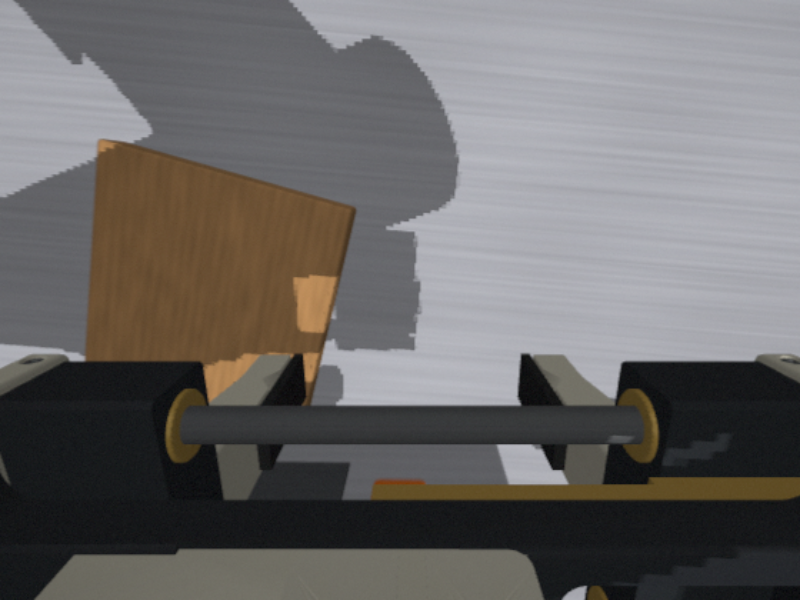

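The block's visible edge spans columns 260 to 297, centred at 279. My estimate projects to 280, and the finger centre is at about 288, so I shift 4 mm towards -y and then advance.

Emit:
arm_command:
  commands: [0,-15,-4,1.2,100,0,-15,0,0,100,0,-8,0,0,100,0,-4,0,0,100,0,0,0,0,100]

```text
clock: 4.5
tool_pos: [0.555, 0.0206, 0.1012]
orientation: [154.1, 89.4, -112.0]
force: [0.1, 0.6, -0.9]
opening: 0.0872
```

Run:
```python
from plant import *
from h import *
o=get_obs(); st(o)
```

```text
t 4.5 tcp [0.555  0.0206 0.1012] station mm [-41.9  87.1 101.2] psi err -179.87 down [-0.004 -0.01  -1.   ] F [ 0.1  0.6 -0.9] open 87.2
```

Emit:
arm_command:
  commands: [0,-3,0,0,100,0,0,0,0,100]

```text
clock: 4.75
tool_pos: [0.5578, 0.0208, 0.1017]
orientation: [156.3, 89.4, -109.8]
force: [0.0, -0.3, -0.4]
opening: 0.0872
```

Emit:
arm_command:
  commands: [0,-3,0,0,100,0,0,0,0,100]

```text
clock: 5.0
tool_pos: [0.5607, 0.021, 0.1018]
orientation: [156.2, 89.4, -109.9]
force: [0.3, -0.4, -0.6]
opening: 0.0876
```

Run:
```python
from plant import *
from h import *
o=get_obs(); st(o)
```

```text
t 5.0 tcp [0.5607 0.021  0.1018] station mm [-36.1  87.1 101.8] psi err -179.87 down [-0.003 -0.01  -1.   ] F [ 0.3 -0.4 -0.6] open 87.6
```

No contact and about 7 mm of pad overlap, so I close here.

Emit:
arm_command:
  commands: [0,0,0,0,0,0,0,0,0,0,0,0,0,0,0,0,0,0,0,0,0,0,0,0,0]

```text
clock: 5.62
tool_pos: [0.5605, 0.021, 0.1017]
orientation: [155.0, 89.4, -111.2]
force: [-0.6, -0.1, 0.4]
opening: 0.0434
```

Emit:
arm_command:
  commands: [0,0,0,0,0,0,0,0,0,0,0,0,0,0,0,0,0,0,0,0]

```text
clock: 6.12
tool_pos: [0.5602, 0.0196, 0.1017]
orientation: [154.2, 89.3, -112.0]
force: [-0.1, -0.3, 0.2]
opening: 0.0238
```

The grip closed on 24 mm. Now I pull.

Emit:
arm_command:
  commands: [0,4,0,0,0,0,6,0,0,0,0,8,0,0,0,0,8,0,0,0,0,0,0,0,0]

```text
clock: 6.75
tool_pos: [0.5324, 0.0174, 0.1017]
orientation: [156.2, 89.3, -110.0]
force: [-1.1, -1.6, -0.3]
opening: 0.0237
```

Run:
```python
from plant import *
from h import *
o=get_obs(); st(o); s=snapshot("side"); pickle.dump(s,open("side2.pkl","wb"))
h=cv2.cvtColor(s["frame"],cv2.COLOR_BGR2HSV); m=cv2.inRange(h,(3,190,120),(14,255,255))[120:270,260:460]
n,_,q,c=cv2.connectedComponentsWithStats(m); print([(c[i]+[260,120],q[i]) for i in range(1,n) if q[i,4]>8])
cv2.imwrite("pics/s2.png",cv2.resize(s["frame"][120:270,260:460],None,fx=4,fy=4,interpolation=cv2.INTER_CUBIC))
```

```text
t 6.75 tcp [0.5324 0.0174 0.1017] station mm [-64.6  85.4 101.7] psi err -179.87 down [-0.004 -0.012 -1.   ] F [-1.1 -1.6 -0.3] open 23.7
[(array([348.5    , 250.15625]), array([ 85, 127,   8,   7,  32], dtype=int32))]
```

View pics/s2.png

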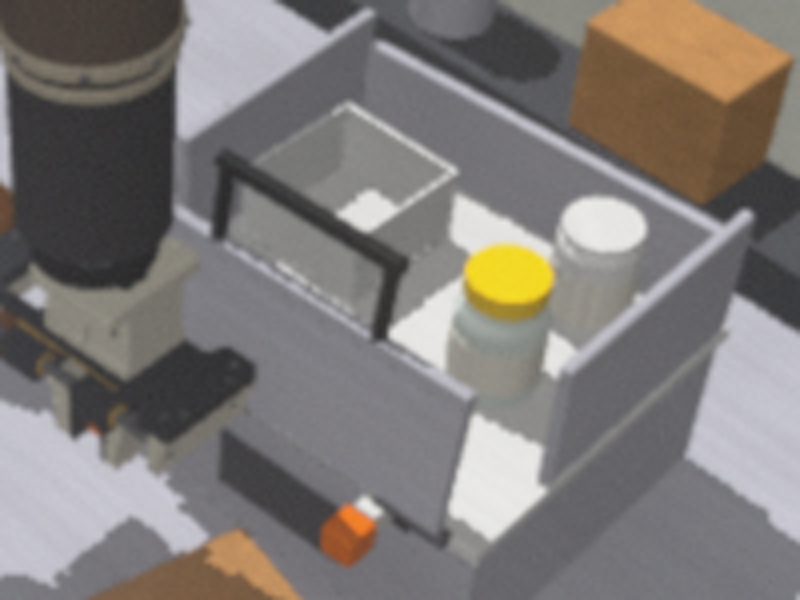

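The block is still between the fingers (orange at (93,428)), the flap is standing and the opening is 24 mm. I keep pulling.

Emit:
arm_command:
  commands: [0,10,0,0,0,0,14,0,0,0,0,14,0,0,0,0,14,0,0,0,0,10,0,0,0]

```text
clock: 7.42
tool_pos: [0.4685, 0.0125, 0.1017]
orientation: [158.9, 89.2, -107.2]
force: [3.1, -4.3, -3.6]
opening: 0.0236
```

Emit:
arm_command:
  commands: [0,6,0,0,0,0,5,0,0,0,0,5,0,0,0,0,5,0,0,0,0,3,0,0,0]

```text
clock: 8.05
tool_pos: [0.4536, 0.0114, 0.1021]
orientation: [-133.9, 88.9, -39.8]
force: [16.1, -11.2, -19.3]
opening: 0.0234
```

Run:
```python
from plant import *
from h import *
o=get_obs(); st(o)
```

```text
t 8.05 tcp [0.4536 0.0114 0.1021] station mm [-143.6   84.5  102.1] psi err -179.63 down [ 0.014 -0.012 -1.   ] F [ 16.1 -11.2 -19.3] open 23.4
```

The hard stop is felt: force about 16 N, travel 107 mm from about 2 mm out. I open, rise and go across to the right support.

Emit:
arm_command:
  commands: [0,-1,0,0,100,0,0,0,0,100,0,0,0,0,100,0,0,0,0,100,-25,0,0,0,100]

```text
clock: 8.68
tool_pos: [0.453, 0.0123, 0.1264]
orientation: [-142.7, 89.1, -48.6]
force: [-0.2, 0.1, 0.4]
opening: 0.0678
```

Emit:
arm_command:
  commands: [-25,0,0,-0.5,100,0,0,-45,0,100,0,0,-45,0,100,0,0,-45,0,100,0,-10,-37,0,100]

```text
clock: 9.3
tool_pos: [0.4788, -0.1591, 0.1579]
orientation: [-125.2, 88.9, -30.2]
force: [1.7, -0.3, 0.9]
opening: 0.0878
```

Run:
```python
from plant import *
from h import *
o=get_obs(); st(o)
s=snapshot("side"); pickle.dump(s,open("side3.pkl","wb"))
h=cv2.cvtColor(s["frame"],cv2.COLOR_BGR2HSV); m=cv2.inRange(h,(3,190,120),(14,255,255))
n,_,q,c=cv2.connectedComponentsWithStats(m); print([(c[i],q[i]) for i in range(1,n) if q[i,4]>15])
# predicted left block pixel vs q
for qq in (.09,.1,.105,.11):
    a=np.radians(4.1); print(qq,proj(s,[.5766-(qq-.002)*np.cos(a),.0214-(qq-.002)*np.sin(a),.114]))
```

```text
t 9.3 tcp [ 0.4788 -0.1591  0.1579] station mm [-129.6  -87.3  157.9] psi err -178.69 down [ 0.017 -0.01  -1.   ] F [ 1.7 -0.3  0.9] open 87.8
[]
0.09 [[272.05136966 235.63435648]]
0.1 [[269.14834352 237.78817398]]
0.105 [[267.68884966 238.87100385]]
0.11 [[266.22399621 239.95781011]]
```

Emit:
arm_command:
  commands: [28,-20,3,1,100,28,-20,0,0,100,0,-20,0,0,100,0,-20,0,0,100,0,-8,0,0,100]

```text
clock: 9.98
tool_pos: [0.571, -0.1544, 0.1018]
orientation: [-125.9, 88.8, -32.1]
force: [-0.5, -0.2, 0.8]
opening: 0.0874
```

Run:
```python
from plant import *
from h import *
o=get_obs(); st(o)
```

```text
t 9.97 tcp [ 0.571  -0.1544  0.1018] station mm [-37.2 -88.5 101.8] psi err -179.95 down [ 0.017 -0.011 -1.   ] F [-0.5 -0.2  0.8] open 87.4
```

Emit:
arm_command:
  commands: [0,0,4,0,100,0,-3,0,0,100,0,0,0,0,100]

```text
clock: 10.35
tool_pos: [0.5729, -0.1496, 0.1019]
orientation: [-125.4, 88.8, -31.7]
force: [0.0, 0.6, 0.5]
opening: 0.0874
```

Emit:
arm_command:
  commands: [0,0,0,0,0,0,0,0,0,0,0,0,0,0,0,0,0,0,0,0,0,0,0,0,0]

```text
clock: 10.98
tool_pos: [0.5723, -0.1497, 0.1025]
orientation: [-124.1, 88.8, -30.4]
force: [1.1, -0.9, 0.8]
opening: 0.0434
```

Emit:
arm_command:
  commands: [0,0,0,0,0,0,0,0,0,0,0,0,0,0,0,0,0,0,0,0]

```text
clock: 11.48
tool_pos: [0.5723, -0.15, 0.1025]
orientation: [-124.8, 88.8, -31.0]
force: [-0.4, -1.7, -0.4]
opening: 0.0234
```

Run:
```python
from plant import *
from h import *
o=get_obs(); st(o)
```

```text
t 11.47 tcp [ 0.5723 -0.15    0.1025] station mm [-35.7 -84.3 102.5] psi err -179.97 down [ 0.018 -0.011 -1.   ] F [-0.4 -1.7 -0.4] open 23.4
```

Emit:
arm_command:
  commands: [0,5,0,0,0,0,10,0,0,0,0,14,0,0,0,0,14,0,0,0,0,14,0,0,0]

```text
clock: 12.1
tool_pos: [0.5142, -0.1545, 0.1024]
orientation: [-121.1, 88.6, -27.3]
force: [2.2, -2.5, 0.2]
opening: 0.0233
```

Emit:
arm_command:
  commands: [0,14,0,0,0,0,14,0,0,0,0,10,0,0,0,0,5,0,0,0,0,0,0,0,0]

```text
clock: 12.72
tool_pos: [0.467, -0.1582, 0.1024]
orientation: [-121.4, 88.5, -27.7]
force: [1.3, -3.3, 3.2]
opening: 0.0238
```

Run:
```python
from plant import *
from h import *
o=get_obs(); st(o)
```

```text
t 12.72 tcp [ 0.467  -0.1582  0.1024] station mm [-141.3  -85.5  102.4] psi err -179.94 down [ 0.023 -0.012 -1.   ] F [ 1.3 -3.3  3.2] open 23.8
```

Emit:
arm_command:
  commands: [0,3,0,0,0,0,4,0,0,0,0,4,0,0,0]

```text
clock: 13.1
tool_pos: [0.4665, -0.1582, 0.1024]
orientation: [-110.4, 87.6, -16.5]
force: [16.4, -7.3, -12.7]
opening: 0.0237
```

Right stop felt (16 N), travel about 106 mm. I open and rise while turning the jaws to the station's x axis.

Emit:
arm_command:
  commands: [0,-1,0,0,100,0,0,0,0,100,0,0,0,0,100,0,0,0,0,100,-40,0,0,0,100]

```text
clock: 13.72
tool_pos: [0.4617, -0.1565, 0.1381]
orientation: [-114.2, 88.3, -20.4]
force: [0.5, -0.5, 0.2]
opening: 0.0681
```

Emit:
arm_command:
  commands: [-40,0,0,-10,100,-40,0,0,-10,100,-40,0,0,-10,100,-40,0,0,-10,100,-40,0,0,-10,100]

```text
clock: 14.35
tool_pos: [0.4535, -0.1541, 0.3439]
orientation: [-166.1, 88.5, -20.7]
force: [0.6, 0.3, 0.0]
opening: 0.0873
```

Emit:
arm_command:
  commands: [-20,0,0,-10,100,0,0,0,-10,100,0,0,0,-10,100,0,0,0,-10,100,0,0,0,0,100]

```text
clock: 14.98
tool_pos: [0.4525, -0.1537, 0.3685]
orientation: [158.1, 88.2, -15.2]
force: [0.5, 0.7, 0.5]
opening: 0.0875
```

Run:
```python
from plant import *
from h import *
o=get_obs(); st(o); f=[]
for n in("scene","side"):
    s=snapshot(n); pickle.dump(s,open(n+"4.pkl","wb")); x,y=dict(scene=(230,160),side=(230,130))[n]
    f.append(cv2.resize(s["frame"][y:y+170,x:x+160],(400,425),interpolation=cv2.INTER_CUBIC))
cv2.imwrite("pics/b4.png",np.hstack(f))
```

```text
t 14.97 tcp [ 0.4525 -0.1537  0.3685] station mm [-155.4  -80.1  368.5] psi err -87.04 down [ 0.031 -0.008 -0.999] F [0.5 0.7 0.5] open 87.5
```

View pics/b4.png

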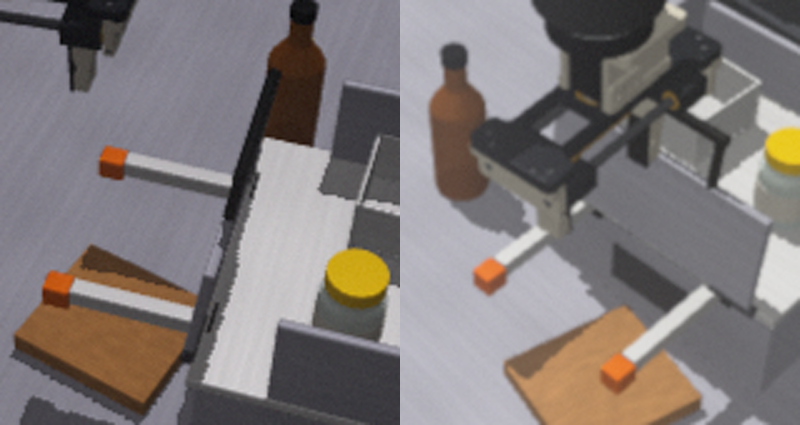

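Both supports are drawn out alike (side view: orange at (489,277) and (617,370)) and the flap is still standing. Now I go above the rail.

Emit:
arm_command:
  commands: [0,-16,-36,2.6,100,0,-16,-36,0,100,0,-16,-36,0,100,0,-16,-36,0,100,0,-16,-33,0,100]

```text
clock: 15.7
tool_pos: [0.6265, -0.0603, 0.3746]
orientation: [163.1, 88.0, -14.3]
force: [0.8, -0.8, -0.0]
opening: 0.0877
```

Run:
```python
from plant import *
from h import *
o=get_obs(); st(o); s=snapshot("wrist"); pickle.dump(s,open("w5.pkl","wb"))
print(proj(s,[[.6227,.0039,.293],[.627,-.062,.293],[.6313,-.1278,.293]]))
cv2.imwrite("pics/w5.png",s["frame"])
```

```text
t 15.7 tcp [ 0.6265 -0.0603  0.3746] station mm [ 24.2   1.8 374.6] psi err -91.11 down [ 0.033 -0.008 -0.999] F [ 0.8 -0.8 -0. ] open 87.7
[[290.77346132 288.04680814]
 [289.4705728  218.70208418]
 [287.95682154 138.57534538]]
```

View pics/w5.png

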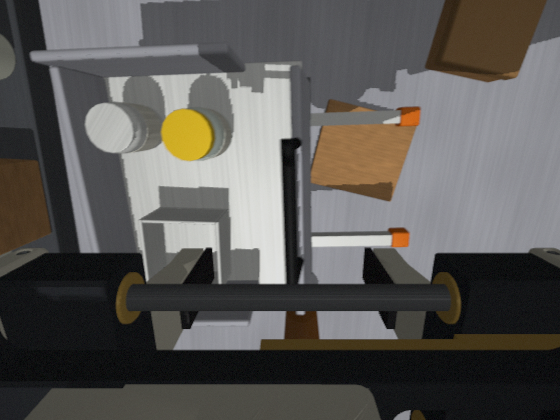

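The rail runs from (291,140) to about (292,285), within 2 px of the prediction and centred between the fingers (column 288). I descend and close.

Emit:
arm_command:
  commands: [30,0,1,-1.4,100,30,0,1,0,100,30,0,1,0,100,10,0,0,0,40,0,0,0,0,40]

```text
clock: 16.38
tool_pos: [0.6311, -0.0585, 0.2687]
orientation: [158.7, 88.2, -17.9]
force: [0.5, -0.4, 0.4]
opening: 0.0729
```

Emit:
arm_command:
  commands: [0,0,0,0,40,0,0,0,0,40,0,0,0,0,0,0,0,0,0,0,0,0,0,0,0]

```text
clock: 17.0
tool_pos: [0.6327, -0.0585, 0.2728]
orientation: [162.3, 87.9, -14.4]
force: [-0.3, 0.3, -0.3]
opening: 0.0235
```

Run:
```python
from plant import *
from h import *
o=get_obs(); st(o)
```

```text
t 17.0 tcp [ 0.6327 -0.0585  0.2728] station mm [ 30.6   3.1 272.8] psi err -90.47 down [ 0.035 -0.009 -0.999] F [-0.3  0.3 -0.3] open 23.5
```

Emit:
arm_command:
  commands: [0,0,4,0,25,0,0,0,0,0,0,0,0,0,0,0,0,0,0,0,0,0,0,0,0]

```text
clock: 17.62
tool_pos: [0.6271, -0.0589, 0.2725]
orientation: [161.0, 88.0, -15.7]
force: [-0.9, 0.0, 1.2]
opening: 0.0111
```

Run:
```python
from plant import *
from h import *
o=get_obs(); st(o)
```

```text
t 17.62 tcp [ 0.6271 -0.0589  0.2725] station mm [ 25.    3.1 272.5] psi err -90.45 down [ 0.033 -0.009 -0.999] F [-0.9  0.   1.2] open 11.1
```

The grip is on (11 mm on the rail). Next, a helper that works out the arc in tool axes from the measured pose.

```bash
cat > arc.py <<'E'
from plant import *
from h import *
import sys
o=get_obs(); R=st(o); a=.06517
d=np.array(o["tool_pos"])-[.6024,-.0636,0]; x=1e3*(np.cos(a)*d[0]+np.sin(a)*d[1]); z=1e3*d[2]
g=x-19*R[0,0]-(0.3-.7), z+20.7   # rail estimate, zeroed at th=0
rail=lambda th:np.array([-165*np.sin(th-.12)+5*np.cos(th-.12),130+165*np.cos(th-.12)+5*np.sin(th-.12)])
phi=np.arctan2(-g[0],g[1]-130); th=phi+.12+np.arctan2(5,165)
print("th",round(th,3),"radius",round(np.hypot(g[0],g[1]-130),1))
cur=np.array(g); step=float(sys.argv[1])
for i in range(int(sys.argv[2])):
    n=rail(min(th+step*(i+1),1.71)); D=n-cur; cur=n
    w=np.array([D[0]*np.cos(a),D[0]*np.sin(a),D[1]]); print(round(th+step*(i+1),3),(R.T@w).round(1))
E
python3 arc.py .06 10
```

```text
t 17.62 tcp [ 0.6271 -0.0589  0.2725] station mm [ 25.    3.1 272.5] psi err -90.45 down [ 0.033 -0.009 -0.999] F [-0.9  0.   1.2] open 11.1
th -0.0 radius 165.1
0.06 [-1.5  0.1  9.8]
0.12 [-0.9  0.1  9.9]
0.18 [-0.3  0.1  9.9]
0.24 [0.3 0.1 9.9]
0.3 [0.9 0.1 9.9]
0.36 [1.5 0.1 9.8]
0.42 [2.  0.1 9.7]
0.48 [2.6 0.  9.6]
0.54 [3.2 0.  9.4]
0.6 [3.7 0.  9.2]
```

Emit:
arm_command:
  commands: [-1,0,6,0,0,-1,0,10,0,0,0,0,10,0,0,0,0,10,0,0,0,0,0,0,0]

```text
clock: 18.25
tool_pos: [0.5903, -0.0616, 0.2746]
orientation: [162.5, 87.7, -14.2]
force: [0.9, -1.5, -0.6]
opening: 0.0111
```

```bash
python3 arc.py .06 5
```

```text
t 18.25 tcp [ 0.5903 -0.0616  0.2746] station mm [-12.    2.8 274.6] psi err -90.46 down [ 0.038 -0.01  -0.999] F [ 0.9 -1.5 -0.6] open 11.1
th 0.225 radius 165.8
0.285 [1.3 0.1 9.9]
0.345 [1.3 0.1 9.8]
0.405 [1.8 0.1 9.7]
0.465 [2.4 0.  9.6]
0.525 [3.  0.  9.4]
```

Tracking is good: radius 165.8 mm and low force. I carry on.

Emit:
arm_command:
  commands: [1,0,10,0,0,1.5,0,10,0,0,2,0,10,0,0,2.5,0,9.5,0,0,3,0,9.5,0,0]

```text
clock: 18.88
tool_pos: [0.539, -0.0651, 0.2624]
orientation: [161.9, 87.7, -14.8]
force: [0.6, -2.7, 0.1]
opening: 0.0112
```

```bash
python3 arc.py .06 10
```

```text
t 18.88 tcp [ 0.539  -0.0651  0.2624] station mm [-63.3   2.7 262.4] psi err -90.45 down [ 0.039 -0.01  -0.999] F [ 0.6 -2.7  0.1] open 11.2
th 0.544 radius 165.8
0.604 [4.4 0.  8.9]
0.664 [4.3 0.  8.9]
0.724 [4.8 0.  8.7]
0.784 [ 5.3 -0.   8.4]
0.844 [ 5.8 -0.   8. ]
0.904 [ 6.3 -0.   7.7]
0.964 [ 6.7 -0.   7.3]
1.024 [ 7.1 -0.   6.9]
1.084 [ 7.5 -0.   6.4]
1.144 [ 7.9 -0.1  6. ]
```

Emit:
arm_command:
  commands: [4,0,9,0,0,4.5,0,9,0,0,5,0,8.5,0,0,5.5,0,8.5,0,0,6,0,8,0,0]

```text
clock: 19.5
tool_pos: [0.4934, -0.0682, 0.2335]
orientation: [161.1, 87.8, -15.6]
force: [0.7, -3.1, -0.7]
opening: 0.0111
```

```bash
python3 arc.py .06 6
```

```text
t 19.5 tcp [ 0.4934 -0.0682  0.2335] station mm [-109.1    2.5  233.5] psi err -90.46 down [ 0.038 -0.011 -0.999] F [ 0.7 -3.1 -0.7] open 11.1
th 0.872 radius 165.5
0.932 [ 6.8 -0.   7.2]
0.992 [ 6.9 -0.   7.1]
1.052 [ 7.3 -0.   6.6]
1.112 [ 7.7 -0.1  6.2]
1.172 [ 8.1 -0.1  5.7]
1.232 [ 8.4 -0.1  5.2]
```

Emit:
arm_command:
  commands: [6.5,0,7.5,0,0,7,0,7,0,0,7.5,0,6.5,0,0,7.5,0,6,0,0,8,0,5.5,0,0]

```text
clock: 20.12
tool_pos: [0.46, -0.0704, 0.193]
orientation: [161.5, 87.8, -15.2]
force: [1.9, -2.5, -0.9]
opening: 0.0113
```

```bash
python3 arc.py .06 6
```

```text
t 20.12 tcp [ 0.46   -0.0704  0.193 ] station mm [-142.6    2.5  193. ] psi err -90.46 down [ 0.038 -0.01  -0.999] F [ 1.9 -2.5 -0.9] open 11.3
th 1.191 radius 165.6
1.251 [ 8.8 -0.1  4.6]
1.311 [ 8.8 -0.1  4.5]
1.371 [ 9.1 -0.1  4. ]
1.431 [ 9.3 -0.1  3.5]
1.491 [ 9.5 -0.1  2.9]
1.551 [ 9.6 -0.1  2.3]
```

Emit:
arm_command:
  commands: [8.5,0,4.5,0,0,8.5,0,4,0,0,9,0,4,0,0,9,0,3.5,0,0,9,0,3,0,0]

```text
clock: 20.75
tool_pos: [0.4416, -0.0717, 0.1451]
orientation: [162.3, 87.8, -14.4]
force: [2.4, -0.8, -0.3]
opening: 0.0107
```

```bash
python3 arc.py .04 6
```

```text
t 20.75 tcp [ 0.4416 -0.0717  0.1451] station mm [-161.     2.4  145.1] psi err -90.45 down [ 0.038 -0.01  -0.999] F [ 2.4 -0.8 -0.3] open 10.7
th 1.503 radius 165.3
1.543 [ 6.5 -0.1  1.4]
1.583 [ 6.5 -0.1  1.3]
1.623 [ 6.5 -0.1  1. ]
1.663 [ 6.6 -0.1  0.8]
1.703 [ 6.6 -0.1  0.5]
1.743 [ 1.2 -0.   0.1]
```

Emit:
arm_command:
  commands: [6.5,0,1.5,0,0,6.5,0,1,0,0,6,0,1,0,0,5,0,0.5,0,0,4,0,0.5,0,0]

```text
clock: 21.38
tool_pos: [0.4379, -0.0719, 0.1147]
orientation: [162.7, 87.8, -14.0]
force: [1.6, 0.1, 1.0]
opening: 0.0109
```

```bash
python3 arc.py .02 3
```

```text
t 21.38 tcp [ 0.4379 -0.0719  0.1147] station mm [-164.7    2.4  114.7] psi err -90.45 down [ 0.037 -0.009 -0.999] F [1.6 0.1 1. ] open 10.9
th 1.689 radius 165.1
1.709 [ 3.3 -0.   0.2]
1.729 [ 0.2 -0.   0. ]
1.749 [0. 0. 0.]
```

Nearly down. I press on gently until the flap rests on the supports.

Emit:
arm_command:
  commands: [2,0,0,0,0,2,0,0,0,0]

```text
clock: 21.62
tool_pos: [0.4379, -0.072, 0.1113]
orientation: [161.9, 87.8, -14.8]
force: [-12.2, 4.6, 31.5]
opening: 0.0111
```

Emit:
arm_command:
  commands: [2,0,0,0,0,0,0,0,0,0]

```text
clock: 21.88
tool_pos: [0.4379, -0.0719, 0.112]
orientation: [161.7, 87.8, -15.0]
force: [0.8, 0.1, -1.9]
opening: 0.011
```

Contact at TCP z 111 mm (31 N peak, then relaxed), so the flap rests. I open part way, since the plate edge is close, and rise.

Emit:
arm_command:
  commands: [0,0,0,0,35,0,0,0,0,35,0,0,0,0,35,0,0,0,0,35,-10,0,0,0,35]

```text
clock: 22.5
tool_pos: [0.436, -0.0723, 0.1211]
orientation: [159.0, 88.0, -17.7]
force: [0.3, 0.4, 1.5]
opening: 0.0306
```

Emit:
arm_command:
  commands: [-25,0,0,0,35,-40,0,0,0,35,-50,0,0,0,35,-50,0,0,0,35,0,0,0,0,35]

```text
clock: 23.12
tool_pos: [0.43, -0.0709, 0.2949]
orientation: [159.5, 87.9, -17.2]
force: [-0.5, 0.9, -2.5]
opening: 0.0306
```

Run:
```python
from plant import *
from h import *
o=get_obs(); st(o); f=[]
for n in("scene","side"):
    s=snapshot(n); x,y=dict(scene=(130,150),side=(230,130))[n]
    f.append(cv2.resize(s["frame"][y:y+250,x:x+200] if n=="scene" else s["frame"][y:y+250,x:x+200],(400,500),interpolation=cv2.INTER_CUBIC))
cv2.imwrite("pics/b6.png",np.hstack(f))
```

```text
t 23.12 tcp [ 0.43   -0.0709  0.2949] station mm [-172.5    4.   294.9] psi err -90.43 down [ 0.036 -0.011 -0.999] F [-0.5  0.9 -2.5] open 30.6
```

View pics/b6.png

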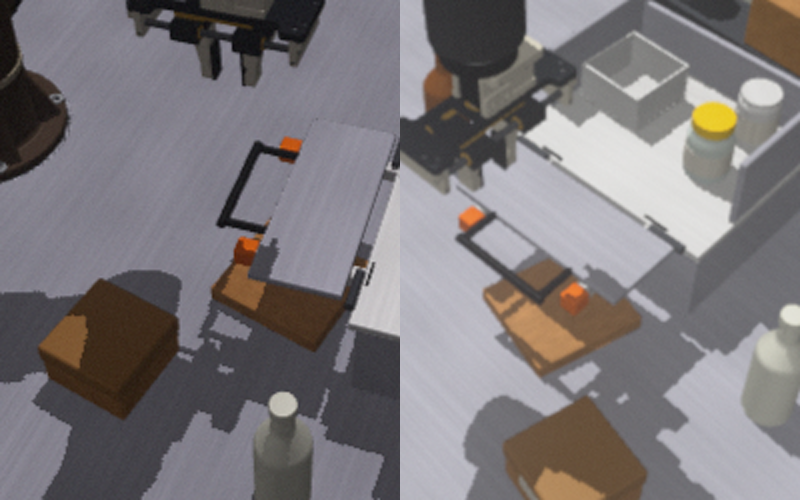

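The flap lies level on both supports, with orange ends visible at (291,148)/(246,250) in the scene half and (471,218)/(573,297) in the side half. The gripper is clear, and the wraps, carton and sauce look undisturbed. I hand in.

```bash
python3 -c "
from plant import *
print(close_job())"
```

```text
the job is handed in; nothing more can be done
None
```

The shelf is set up and the job is handed in at about 23 s of the 58 s allowed; the hand-in reported no verdict.

- **Supports:** I pulled both out to their stops while the flap was still standing. Each stop showed as a force of about 16 N. The left one travelled about 107 mm and the right about 106 mm, each from about 3 mm out. The moves allow no leaning, so I used a nearly vertical gripper and pinched only the front few millimetres of each block. It did not slip or touch the flap.
- **Flap:** I took it by the rail and lowered it along its arc at roughly 0.5 rad/s. The tracked radius stayed within 1 mm of the 165 mm nominal. It came to rest on the supports with a brief 31 N press through the fingers, then I opened the gripper and rose clear.
- **Last checks:** The final pictures show the flap level on both supports and the gripper clear at 295 mm. The wraps, carton and sauce bottle look where they were. The oil bottle was mostly hidden in those last pictures; it looked in place in the earlier ones, and the arm stayed well away from it.
- **Not measured:** I did not measure the final flap angle; the last tracked value was 1.69 rad, just before the flap came down onto the supports. The gripper also drifted about 2° from vertical over the run, with no effect I could see.

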